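# Rinse bottle onto the drying peg

### The arm

A 7-joint arm with a two-finger parallel gripper is mounted at the origin on the work surface. World frame = base frame: x ahead of the robot, y to its left, z up, the work surface at z = 0. Lengths are in m, angles in rad, forces in N, time in s.
With the tool pointing down it reaches from about 0.375 to 0.925 m from the base axis. Payload 3.1 kg.
Tool frame: the origin (TCP) lies between the finger pads; the fingertips stand 19 mm ahead of it and the grasp point (between the pads) is the TCP; z points along the fingers, y is the direction in which the jaws open and shut (so a half turn about z gives the same grasp; the last joint's range is limited). The gripper opens to 85 mm and grips with 20 to 120 N. Pads are 22 mm wide; open, the fingers measure 114 mm over their backs; the gripper's body (76 mm by 85 mm) begins 54 mm behind the grasp point. The pads swing forward as they close: fully open they stand 13 mm farther back than shut.
Start: joints at [1.182, 0.383, 0.044, 1.598, -0.018, 1.161, -0.05], TCP at [0.186, -0.623, 0.25] pointing down, gripper open.
Joint ranges: [-2.61, 2.61], [-0.41, 2.15], [-1.48, 1.57], [0, 2.5], [-1.57, 4.71], [0.05, 1.97], [-2.85, 2.85]. Speed limits (rad/s): [2.79, 2.79, 3.14, 3.14, 3.14, 3.14, 3.14].

### API

Orientations are given as a unit quaternion [x, y, z, w].
In Python, from bench import move_ptp, movel, move_j, move_gripper, pause, inverse_kinematics, read_camera, camera_params, MotionError, sign_off, look_for, tip_of, read_time_s, read_qpos, read_joint_vel, read_effort, read_eef_pos, read_tcp_rot, read_ft_force, read_ft_torque, read_finger_gap gives the robot as it stands. Calls block until the motion is done:
- move_ptp(position, orientation): joint-space move of the TCP to a pose.
- movel(position, orientation=None, speed=0.15): straight line of the TCP; orientation=None keeps the orientation; speed is the mean speed in m/s.
- move_j(angles): joint-space move.
- move_gripper(opening, effort=None): finger opening in m; effort is the grip in N (None keeps the last); returns when the fingers have stopped.
- pause(seconds).
- inverse_kinematics(position, orientation): joint angles nearest the present ones, or None.
- read_camera(name): name is "scene" or "top" or "wrist"; returns the picture (384x512x3 uint8, red, green, blue); there is no depth.
- camera_params(name): a dict with "K" (3x3 intrinsics, pixels), "dist_coeffs" ([k1, k2, p1, p2, k3] as OpenCV has them; the pictures are not rectified), "camera_from_world" (4x4, takes a point from world to camera coordinates). Camera axes: x right, y down, z forward; pixel columns grow to the right and rows downward; lengths in m; the calibration is good to about 2 mm. A picture is of the moment at which its call begins: read the wrist's pose just before it. camera_params takes no time and is no camera call; for the wrist camera it gives the pose at the moment of the call.
A pose or a line that the arm cannot do raises MotionError and nothing moves.
- sign_off(): hands the job in, once; it reports no verdict.
Trained networks look in the newest picture that a camera, given by its name, has taken for a name from the list of things; names that differ only in an ending like _2 or _b are one class to them, and where a whole thing is asked for, a point or a joint stands for the part that bears it (a point fixed in the world has none). Each returns a list of dicts, best first, with "confidence" (0 to 1); they miss things now and then, are a little off and sometimes report something else, mostly with a low value. They report only what shows in the picture. A call takes as long as a camera call. They do not tell look-alikes from the thing itself.
- look_for(camera, name): "at" ([column, row] in pixels, amid what is visible of it).
- tip_of(camera, name): "at" ([column, row] in pixels: a listed point, or the origin of a listed thing).
Readings, each from a call of its own:
- read_time_s(): time.
- read_qpos(): joint angles.
- read_joint_vel(): joint speeds.
- read_effort(): joint torques, N m.
- read_eef_pos(): TCP position.
- read_tcp_rot(): TCP orientation.
- read_ft_force(): force on the tool from outside, world axes, zero at the start.
- read_ft_torque(): the same for the moment, N m.
- read_finger_gap(): finger opening in m.
Only numpy, scipy, OpenCV 4.12 (cv2) and the standard library are available. Lean on these libraries where they do the work, as an engineer would, in place of code of your own. Each camera call takes 0.05 s, during which the arm holds its last target. There are 200 camera calls.

### The job

Take the open rinse bottle out of its cradle, turn it neck down and slide its neck over the leaning drying peg until the rim rests on the peg's collar, and let go of it. Then push the air lever fully over, away from the robot, to start the drying air. Leave the capped bottle, the loupe and the medal case where they stand.

Things in the scene. Friction and masses are not known exactly. Their poses are not given: they have to be found in the camera images.
- bottle_center (a point): Open white plastic rinse bottle, 165 mm long, 60 to 130 g. Round body 50 mm in diameter up to 115 mm from its bottom, then a shoulder, then from 130 mm a straight neck, 28 mm outside, 21 mm inside; hollow throughout. This point: on its axis, 82.5 mm from the bottom. z points from bottom to mouth. At first it lies in the cradle, mouth raised 20 degrees above level.
- bottle_mouth (a point): Centre of the bottle's open mouth, in the plane of its rim; z points out of the mouth along the bottle's axis.
- cradle: Fixed cradle for the bottle, base 150 x 70 x 8 mm. Origin at the centre of its underside; x points level, the way the bottle's mouth points, z up. The bottle's bottom centre rests 57 mm up and 70 mm behind the origin. Two V saddles, 18 and 100 mm along from the bottom, stay below its axis and within 24 mm to either side, so fingers can pass down both sides of the body.
- peg: Fixed steel drying peg: rod 14 mm in diameter, 100 mm long, the last 15 mm tapering to a 6 mm tip, leaning 30 degrees from vertical, roughly away from the robot. It rises from a round collar 42 mm across, on which the bottle's rim comes to rest. Origin at the centre of the collar's upper face, 62 mm above the bench; z along the peg to its tip. It stands on a grey base plate 120 x 200 x 14 mm.
- air_lever_tip (a point): Centre of the black 26 mm ball at the end of the steel air lever, 80 mm from its pivot. The lever stands on the peg's base plate, 130 mm to the left of the peg's foot as seen from the robot, on a block 70 x 50 x 25 mm. x of this frame, made level, is the way it is to be pushed.
- air_lever (a joint): Air lever angle in rad: 0 = off, leaning 0.5 rad from vertical towards the robot; 1.0 = fully on, against its stop, leaning 0.5 rad away. It starts at 0 to 0.2, turns about a level axis, takes about 1 N at the ball, and stays where it is left.
- capped: Bystander: capped white bottle, 52 mm in diameter, 130 mm tall, standing; origin at the centre of its underside.
- loupe: Bystander: black inspection loupe, 44 mm in diameter, 40 mm tall; origin at the centre of its underside.
- case: Bystander: black square medal case 60 x 60 x 18 mm with a medal 42 mm across in its lid; origin at the centre of its underside.
Things that resemble listed ones, but are neither listed nor needed, are in the scene too. What is shaped like the part that bears bottle_center but blue or red is not meant.

How it is judged:
On the way, in this order (a step that is already met when the one before it is completed fails the run):
1. the bottle is neck down on the peg with its rim on the collar, let go (distance between bottle_mouth and peg below 0.012 m and angle between the z axis of bottle_center and the z axis of peg, either way round below 0.3 rad and z of bottle_center in the frame of peg above 0.06 m and contact force between the fingers and bottle below 0.3 N), for 0.3 s.
2. the air lever is pushed fully over, the bottle still on the peg (value of joint air_lever above 0.85 rad and distance between bottle_mouth and peg below 0.012 m and angle between the z axis of bottle_center and the z axis of peg, either way round below 0.3 rad and z of bottle_center in the frame of peg above 0.06 m), for 0.2 s.
At the end, for the whole second after the job is handed in: The bottle rests neck down on the drying peg, the centre of its mouth within 12 mm of the centre of the collar's face, its axis within 0.3 rad of the peg's, let go and at rest; the air lever stands past 0.85 rad (all of step 2 and contact force between the fingers and bottle below 0.3 N and linear speed of bottle below 0.02 m/s and angular speed of bottle below 0.2 rad/s); the robot touches nothing.
It fails at once if the capped bottle is shifted by more than 25 mm (distance of capped from where it was at the start of the episode above 0.025 m).
It fails at once if the loupe is shifted by more than 25 mm (distance of loupe from where it was at the start of the episode above 0.025 m).
It fails at once if the medal case is shifted by more than 25 mm (distance of case from where it was at the start of the episode above 0.025 m).
It also fails if it takes over 61 s, if anything falls off the work surface, if the arm or the gripper's body presses on something with over 40 N, if the wrist force passes 120 N, or if a joint passes its speed limit or range.

## Working session

There is one attempt and no reset: what is moved stays moved. The work goes in short steps, each a Python script; the robot and the scene stay as the last script left them, time stands still between calls to the robot, and variables do not carry over. Pictures are saved under pics/ and viewed, about 8 in all and at most 12, crops included, and the job is handed in when it is done.

```bash
ls; mkdir -p pics; python3 - <<'E'
from bench import *
import cv2, numpy as np
ims=[]
for c in ("scene","top"):
    im=read_camera(c); cv2.imwrite(f"pics/{c}0.png",im[:,:,::-1])
    p=camera_params(c); print(c,np.round(p["K"],1).tolist(),np.round(p["dist_coeffs"],3),np.round(p["camera_from_world"],3).tolist())
    for n in ("bottle_center","bottle_mouth","cradle","peg","air_lever_tip","capped","loupe","case"):
        print(n,[(np.round(d["at"],1).tolist(),round(d["confidence"],2)) for d in tip_of(c,n)][:4])
    ims.append(im)
cv2.imwrite("pics/a.png",cv2.resize(np.vstack(ims)[:,:,::-1],None,fx=.78,fy=.78))
print(read_time_s(), read_qpos(), read_eef_pos(), read_tcp_rot())
E
```

```text
pics
scene [[461.0, 0.0, 257.5], [0.0, 461.0, 186.8], [0.0, 0.0, 1.0]] [-0.09  0.    0.    0.    0.  ] [[0.485, 0.874, -0.015, -0.232], [0.625, -0.359, -0.693, -0.304], [-0.611, 0.326, -0.721, 1.779], [0.0, 0.0, 0.0, 1.0]]
bottle_center [([216.6, 199.6], 0.66), ([247.0, 162.0], 0.62), ([148.3, 204.1], 0.61)]
bottle_mouth [([169.9, 216.2], 0.93), ([235.2, 205.8], 0.9), ([247.7, 185.7], 0.65)]
cradle [([212.3, 214.3], 0.81)]
peg [([307.3, 159.2], 0.73)]
air_lever_tip [([339.6, 132.3], 0.66)]
capped [([348.0, 217.3], 0.56)]
loupe [([246.9, 266.7], 0.56), ([350.4, 217.4], 0.46)]
case [([284.0, 229.9], 0.68)]
top [[382.2, 0.0, 255.8], [0.0, 382.2, 193.8], [0.0, 0.0, 1.0]] [-0.128  0.     0.     0.     0.   ] [[-0.169, -0.986, -0.006, 0.043], [-0.962, 0.166, -0.217, 0.545], [0.215, -0.03, -0.976, 0.93], [0.0, 0.0, 0.0, 1.0]]
bottle_center [([371.9, 228.7], 0.85), ([249.2, 253.0], 0.66), ([299.1, 194.5], 0.62)]
bottle_mouth [([353.6, 201.6], 0.97), ([292.7, 157.7], 0.93), ([255.8, 226.3], 0.61)]
cradle [([299.3, 202.3], 0.97)]
peg [([175.5, 225.2], 0.7)]
air_lever_tip [([120.1, 234.6], 0.52), ([288.1, 127.0], 0.44)]
capped [([164.6, 148.3], 0.84)]
loupe [([289.0, 127.3], 0.75)]
case [([236.0, 156.0], 0.9)]
0.9 [ 1.18221462  0.3828848   0.04389267  1.59786437 -0.01790325  1.16120235
 -0.04995049] [ 0.18638895 -0.62272441  0.25029546] [9.89449239e-01 1.44879963e-01 1.73345871e-05 1.35387835e-05]
```

View pics/scene0.png

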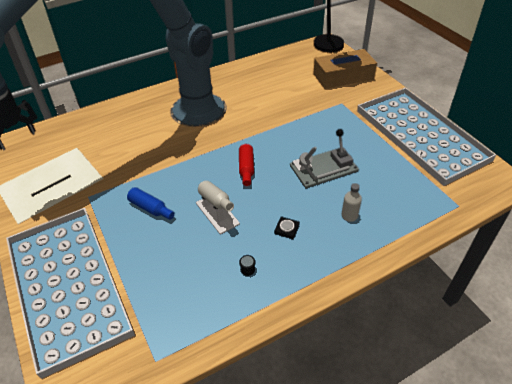

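View pics/top0.png

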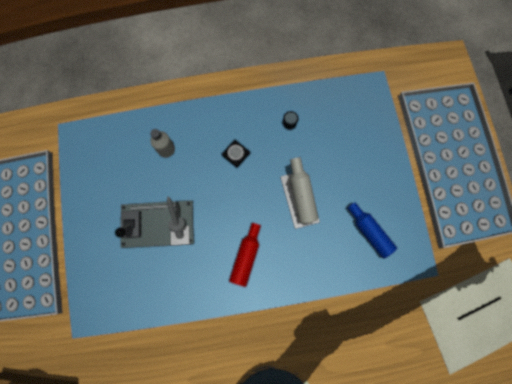

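The scene shows three bottles. The white one lies in the cradle at scene (216,199), top (299,194). The blue one is at scene (148,204) and the red one at (247,162), and neither is meant. The peg and lever plate is at scene (322,165), top (157,224). Next I'll triangulate and check enlarged crops.

```bash
cat > h.py <<'E'
from bench import *
import cv2, numpy as np
from scipy.spatial.transform import Rotation as R
from scipy.optimize import least_squares
def ray(P,px):
    u=cv2.undistortPoints(np.array([[px]],float),P["K"],P["dist_coeffs"])[0,0]
    T=np.array(P["camera_from_world"]); r=T[:3,:3]
    d=r.T@np.array([u[0],u[1],1]); return -r.T@T[:3,3], d/np.linalg.norm(d)
def tri(obs):
    A=np.zeros((3,3));b=np.zeros(3)
    for P,px in obs:
        o,d=ray(P,px); M=np.eye(3)-np.outer(d,d); A+=M; b+=M@o
    x=np.linalg.solve(A,b)
    return x,[np.linalg.norm((np.eye(3)-np.outer(d,d))@(x-o)) for o,d in (ray(P,p) for P,p in obs)]
def proj(P,X):
    P_=np.array(P["camera_from_world"]); rv=cv2.Rodrigues(P_[:3,:3])[0]
    return cv2.projectPoints(np.atleast_2d(np.array(X,float)),rv,P_[:3,3],np.array(P["K"]),np.array(P["dist_coeffs"]))[0][:,0]
def atz(P,px,z):
    o,d=ray(P,px); return o+d*(z-o[2])/d[2]
E
python3 - <<'E'
from h import *
S=camera_params("scene");T=camera_params("top")
for n,s,t in [("center",(216.6,199.6),(299.1,194.5)),("mouth",(235.2,205.8),(292.7,157.7)),("cradle",(212.3,214.3),(299.3,202.3)),("peg",(307.3,159.2),(175.5,225.2)),("lever",(339.6,132.3),(120.1,234.6)),("capped",(348,217.3),(164.6,148.3)),("loupe",(246.9,266.7),(289,127.3)),("case",(284,229.9),(236,156))]:
    x,e=tri([(S,s),(T,t)]); print(n,x.round(4),np.round(e,4))
a=cv2.imread("pics/scene0.png");b=cv2.imread("pics/top0.png")
f=lambda i,x,y,w,h:cv2.resize(i[y:y+h,x:x+w],(400,300),interpolation=cv2.INTER_CUBIC)
cv2.imwrite("pics/c1.png",np.vstack([np.hstack([f(a,280,120,88,66),f(b,110,190,88,66)]),np.hstack([f(a,176,170,88,66),f(b,255,145,108,81)])]))
E
```

```text
center [ 0.5225 -0.1607  0.0609] [0.0012 0.0012]
mouth [ 0.6106 -0.1491  0.1125] [0.0061 0.0061]
cradle [ 0.5128 -0.1716 -0.0092] [0.006 0.006]
peg [0.5002 0.1706 0.0519] [0.0022 0.0022]
lever [0.4906 0.3001 0.1043] [0.0017 0.0017]
capped [ 0.7315  0.1786 -0.003 ] [0.005 0.005]
loupe [ 0.7355 -0.1778 -0.0029] [0.0012 0.0012]
case [ 0.6749 -0.017  -0.0051] [0.0023 0.0023]
```

View pics/c1.png

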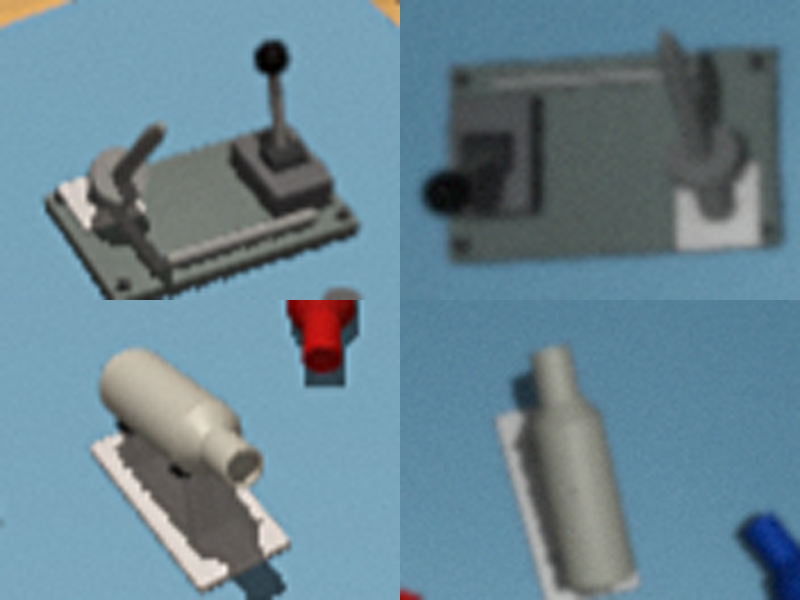

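The crops confirm it: the white bottle sits in the white-based cradle, and the peg leans away from the robot with its tip at scene (314.8,148.2), top (168.1,197.7). Next I'll check reachability and take wrist views over the peg and the bottle.

```bash
cat >> h.py <<'E'
def quat(d,x):
    d=np.array(d,float);d/=np.linalg.norm(d);x=np.array(x,float);x=x-d*(x@d);x/=np.linalg.norm(x)
    return R.from_matrix(np.c_[x,np.cross(d,x),d]).as_quat()
def unit(v): v=np.array(v,float); return v/np.linalg.norm(v)
def findpegdir(p,al):  # tool dir perpendicular to peg, al=0: forward-down, +: towards +y (comes from the right)
    e=unit(np.array([1,0,0])-p*p[0]); f=np.cross(p,e)
    return e*np.cos(al)+f*np.sin(al)
E
python3 - <<'E'
from h import *
S=camera_params("scene");T=camera_params("top")
tip,e=tri([(S,(314.8,148.2)),(T,(168.1,197.7))]); print("tip",tip,e)
peg=np.array([.5,.1706,.062]); p=unit(tip-peg); print("dir",p, np.degrees(np.arccos(p[2])),np.linalg.norm(tip-peg))
az=np.arctan2(p[1],p[0]); p=np.array([.5*np.cos(az),.5*np.sin(az),.866])
psi=.13; a=np.array([np.cos(.349)*np.cos(psi),np.cos(.349)*np.sin(psi),np.sin(.349)])
d=unit(np.array([np.sin(.349)*np.cos(psi),np.sin(.349)*np.sin(psi),-np.cos(.349)]))
c=np.array([.52,-.16,.085])
for s in (1,-1):
    print("grasp",s,[None if q is None else np.round(q,2).tolist() for q in (inverse_kinematics(c-d*h,quat(d,s*a)) for h in (0,.15))])
    for al in np.radians([-90,-60,-30,0,30,60,90]):
        dd=findpegdir(p,al)
        qs=[inverse_kinematics(peg+p*(.0825+h),quat(dd,-s*p)) for h in (0,.12)]
        print(s,round(np.degrees(al)),[None if q is None else np.round(q,2).tolist() for q in qs])
def shot(n,pos,d,x):
    move_ptp(pos,quat(d,x)); P=camera_params("wrist"); im=read_camera("wrist"); cv2.imwrite(f"pics/{n}.png",im[:,:,::-1]); np.save(f"pics/{n}.npy",P,allow_pickle=True)
    C=np.array(P["camera_from_world"]); print(n,"cam",-C[:3,:3].T@C[:3,3],"fwd",C[2,:3],"t",read_time_s())
    for k in ("bottle_center","bottle_mouth","cradle","peg","air_lever_tip"):
        print(k,[(np.round(d["at"],1).tolist(),round(d["confidence"],2)) for d in tip_of("wrist",k)][:3])
shot("wb",[.5,-.165,.33],[0,0,-1],[1,0,0])
shot("wp",[.47,.2,.36],[0,0,-1],[1,0,0])
E
python3 -c "
import cv2,numpy as np
cv2.imwrite('pics/w.png',cv2.resize(np.vstack([cv2.imread('pics/wb.png'),cv2.imread('pics/wp.png')]),(400,600)))"
```

```text
tip [0.5516613  0.15988144 0.14405545] [np.float64(0.00022602289150477586), np.float64(0.00022602289150472213)]
dir [ 0.52956365 -0.10987259  0.84112446] 32.7409488526783 0.09755446670708366
grasp 1 [[0.56, 0.3, -0.28, 2.18, -0.18, 0.35, -0.98], [0.75, -0.02, -0.38, 2.17, -0.27, 0.69, -0.9]]
1 -90 [[-0.8, 0.98, 0.04, 1.52, 0.83, 1.88, -0.57], [-0.73, 0.87, 0.04, 1.44, 0.95, 1.96, -0.39]]
1 -60 [[-0.19, 0.94, -0.86, 1.86, 1.47, 1.96, -0.79], [-0.14, 0.76, -0.83, 1.78, 1.46, 1.91, -0.54]]
1 -30 [[-0.11, 0.63, -0.83, 2.22, 1.71, 1.44, -0.86], [-0.2, 0.35, -0.61, 2.13, 1.54, 1.19, -0.59]]
1 0 [None, [0.68, 0.32, -1.23, 2.35, 2.21, 0.71, -0.85]]
1 30 [[1.11, 1.08, -1.26, 2.46, 3.23, 0.58, -0.85], [1.07, 0.54, -1.23, 2.34, 3.7, 0.44, -1.78]]
1 60 [[0.94, 0.94, -0.82, 2.2, -1.5, 0.79, -2.27], [0.79, 0.64, -0.71, 2.11, -1.54, 0.97, -2.57]]
1 90 [[0.56, 1.03, -0.44, 1.85, -1.19, 1.44, -2.5], [0.2, 0.82, -0.02, 1.79, -1.46, 1.75, -2.62]]
grasp -1 [[0.83, 0.35, -0.57, 2.17, 0.11, 0.36, 1.91], [0.7, -0.02, -0.34, 2.17, -0.27, 0.69, 2.24]]
-1 -90 [[-0.8, 0.98, 0.04, 1.52, 0.83, 1.88, 2.57], [-1.4
[... 439 characters left out ...]
0.8, 0.64, -0.71, 2.11, -1.54, 0.97, 0.57]]
-1 90 [[0.74, 1.11, -0.65, 1.84, -1.04, 1.3, 0.56], [0.68, 0.94, -0.64, 1.76, -1.14, 1.4, 0.39]]
wb cam [ 0.58364562 -0.16682542  0.45234713] fwd [-0.32475922  0.00103427 -0.94579616] t 2.9667
bottle_center [([374.1, 204.1], 0.83), ([257.9, 131.1], 0.63), ([143.6, 210.3], 0.6)]
bottle_mouth [([346.2, 154.9], 0.72), ([250.0, 51.0], 0.69), ([168.7, 160.0], 0.57)]
cradle []
peg []
air_lever_tip []
wp cam [0.55480722 0.1977834  0.48229238] fwd [-3.24500102e-01  6.58487558e-04 -9.45885432e-01] t 4.6417
bottle_center [([387.6, 183.6], 0.86)]
bottle_mouth []
cradle [([507.7, 97.3], 0.89)]
peg [([285.2, 119.1], 0.76)]
air_lever_tip [([174.3, 132.9], 0.72)]
```

View pics/wp.png

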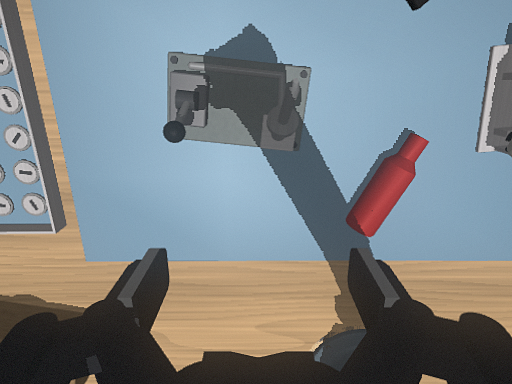

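View pics/wb.png

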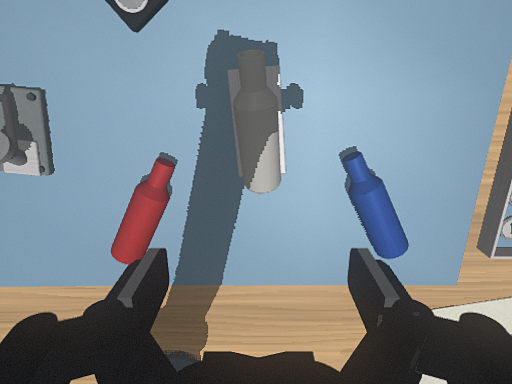

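In the wrist views, the white bottle's mouth is near (252,52) and its body axis runs to (262,190). The peg is shaded, at about (280,125)→(293,80), and the lever ball is at (174,132). I'll refine with a brightened crop and model fits.

```bash
python3 - <<'E'
from h import *
S=camera_params("scene");T=camera_params("top")
W=np.load("pics/wb.npy",allow_pickle=True).item();V=np.load("pics/wp.npy",allow_pickle=True).item()
c20,s20=np.cos(np.radians(20)),np.sin(np.radians(20))
def bm(v,s):
    u=np.array([np.cos(v[2])*c20,np.sin(v[2])*c20,s20]); return np.array([v[0],v[1],.057])-u*0+u*s
obs=[(S,.0825,(216.6,199.6)),(T,.0825,(299.1,194.5)),(W,.0825,(257.9,131.1)),(S,.165,(235.2,205.8)),(T,.165,(292.7,157.7)),(W,.165,(250,51))]
f=lambda v:np.concatenate([proj(P,bm(v,s))[0]-px for P,s,px in obs])
r=least_squares(f,[.44,-.17,.13],loss="soft_l1",f_scale=3); print("bottle bottom x,y,yaw",r.x, f(r.x).reshape(-1,2).round(1).tolist())
x,e=tri([(S,(339.6,132.3)),(T,(120.1,234.6)),(V,(174.3,132.9))]);print("ball",x,e)
x,e=tri([(S,(307.3,159.2)),(T,(175.5,225.2)),(V,(285.2,119.1))]);print("peg",x,e)
x,e=tri([(S,(306.8,159.6)),(T,(177.3,224.1)),(V,(285.2,119.1))]);print("peg2",x,e)
im=cv2.imread("pics/wp.png")[40:160,150:320]
im=(255*(cv2.resize(im,None,fx=4.7,fy=4.7,interpolation=cv2.INTER_CUBIC)/255.)**.55).astype(np.uint8)
im=im[:, :]; cv2.imwrite("pics/c2.png",im); print(im.shape)
E
```

```text
bottle bottom x,y,yaw [ 0.45201339 -0.17228479  0.09356018] [[-0.6, -3.6], [2.6, -4.8], [-1.3, -4.0], [-5.7, 0.1], [1.4, 0.3], [-1.2, 1.8]]
ball [0.49134587 0.29905337 0.10476524] [np.float64(0.0021560426469795025), np.float64(0.0017074852393326027), np.float64(0.0015606691606632923)]
peg [0.50177145 0.16645241 0.05643977] [np.float64(0.004486932866864655), np.float64(0.003493878993811148), np.float64(0.004955617308986225)]
peg2 [0.50267499 0.16405375 0.05589317] [np.float64(0.004394456731505001), np.float64(0.0022700429402657215), np.float64(0.0026360547551195147)]
(564, 799, 3)
```

View pics/c2.png

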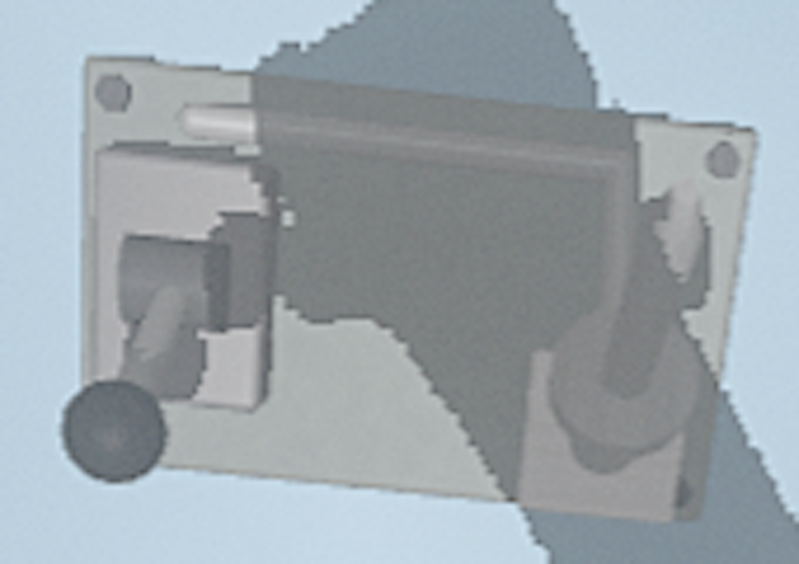

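```bash
cat >> h.py <<'E'
c20,s20=np.cos(np.radians(20)),np.sin(np.radians(20)); PSI=.0936
A=np.array([np.cos(PSI)*c20,np.sin(PSI)*c20,s20]); D=np.array([np.cos(PSI)*s20,np.sin(PSI)*s20,-c20])
G=np.array([.452,-.1723,.057])+A*.075; QG=quat(D,-A)
E
python3 - <<'E'
from h import *
S=camera_params("scene");T=camera_params("top");V=np.load("pics/wp.npy",allow_pickle=True).item()
def pm(v,s): return np.array([v[0],v[1],.062])+s*np.array([.5*np.cos(v[2]),.5*np.sin(v[2]),.866])
obs=[(S,0,(306.8,159.6)),(T,0,(177.6,223.9)),(V,0,(283.4,119.8)),(S,.1,(314.8,148.2)),(T,.1,(168.1,197.7)),(V,.1,(295.7,80.4)),
 (S,0,(307.3,159.2)),(T,0,(175.5,225.2)),(V,0,(285.2,119.1))]
f=lambda v:np.concatenate([proj(P,pm(v,s))[0]-px for P,s,px in obs])
r=least_squares(f,[.5,.17,-.1],loss="soft_l1",f_scale=2); print("peg x,y,az",r.x, f(r.x).reshape(-1,2).round(1).tolist())
move_gripper(.085,40)
move_ptp(G-D*.12,QG)
movel(G-D*.0,speed=.12)
print(read_ft_force(),read_eef_pos(),G)
move_gripper(.03,40); print("gap",read_finger_gap())
movel(read_eef_pos()+np.array([0,0,.22]),speed=.2)
print("gap",read_finger_gap(),read_ft_force(),read_qpos().round(2),read_time_s())
p=pm(r.x,1)-pm(r.x,0); peg=pm(r.x,0)
for al in (50,60,70,80,90):
    d=findpegdir(p,np.radians(al)); print(al,[None if q is None else np.round(q,2).tolist() for q in (inverse_kinematics(peg+p*h+[0,0,k],quat(d,p)) for h,k in ((.09,0),(.21,0),(.21,.1)))])
E
```

```text
peg x,y,az [ 0.50215581  0.16373656 -0.08327817] [[-1.4, -1.5], [-1.2, -0.6], [0.4, -0.1], [0.2, -1.1], [-0.2, -0.5], [0.2, -0.3], [-1.9, -1.1], [0.9, -1.9], [-1.4, 0.6]]
[ 0.66706016 -0.51010483 -1.07949255] [ 0.52250015 -0.1658598   0.08317026] [ 0.52216845 -0.16571299  0.08265151]
gap 0.04918546997379354
gap 0.04936931091595566 [ 0.26335839 -0.49996717 -0.96894724] [ 1.56  0.05 -1.25  1.97 -0.12  0.85  2.05] 11.325
50 [[-0.75, 0.89, 0.92, 2.37, 4.02, 1.73, 0.62], [1.23, 0.98, -1.37, 2.17, -1.26, 0.24, 0.45], [1.26, 0.54, -1.35, 2.14, -1.38, 0.54, 0.24]]
60 [[1.21, 1.21, -1.17, 2.19, -1.03, 0.38, 0.54], [1.14, 0.92, -1.21, 2.08, -1.12, 0.54, 0.33], [1.17, 0.63, -1.22, 2.05, -1.23, 0.72, 0.18]]
70 [[1.11, 1.16, -1.05, 2.08, -0.93, 0.66, 0.44], [1.05, 0.95, -1.09, 1.98, -1.02, 0.78, 0.26], [1.08, 0.71, -1.13, 1.96, -1.12, 0.9, 0.14]]
80 [[1.01, 1.17, -0.96, 1.96, -0.85, 0.89, 0.39], [0.96, 1.0, -1.01, 1.86, -0.94, 0.99, 0.22], [0.99, 0.8, -1.04, 1.86, -1.05, 1.07, 0.12]]
90 [[0.92, 1.21, -0.89, 1.84, -0.79, 1.1, 0.35], [0.85, 1.03, -0.91, 1.75, -0.92, 1.2, 0.22], [0.54, 0.66, -0.47, 1.77, -1.29, 1.52, 0.25]]
```

```bash
cat >> h.py <<'E'
AZ=-.0833; PEG=np.array([.5022,.1637,.062]); PD=np.array([.5*np.cos(AZ),.5*np.sin(AZ),.866]); PD/=np.linalg.norm(PD)
DD=findpegdir(PD,np.radians(75)); QP=quat(DD,PD)
E
python3 - <<'E'
from h import *
t=PEG+PD*.21
move_ptp(t+[0,0,.1],QP); movel(t,speed=.15)
print(read_time_s(),read_eef_pos()-t,read_finger_gap())
cr=[]
for c in ("scene","top"):
    im=read_camera(c).copy(); P=camera_params(c); cv2.imwrite(f"pics/{c}1.png",im[:,:,::-1])
    for k in ("bottle_mouth","bottle_center","peg"): print(c,k,[(np.round(d["at"],1).tolist(),round(d["confidence"],2)) for d in tip_of(c,k)][:4])
    for n,s in (("mouth",.12),("bottom",.285),("tip",.1),("peg",0)): print(n,proj(P,PEG+PD*s)[0].round(1).tolist(),end=" ")
    m=proj(P,PEG+PD*.12)[0].astype(int); x,y=m-[50,45]
    cr.append(cv2.resize(im[y:y+90,x:x+100,::-1],(400,360),interpolation=cv2.INTER_CUBIC)); print("crop",x,y)
cv2.imwrite("pics/c3.png",np.hstack(cr))
E
```

```text
13.8167 [0.00036727 0.00013991 0.00111031] 0.04943201078170921
scene bottle_mouth [([168.9, 215.9], 0.95), ([246.5, 185.3], 0.53)]
scene bottle_center [([149.2, 206.1], 0.91), ([243.7, 162.3], 0.61), ([324.7, 136.9], 0.57)]
scene peg []
mouth [317.0, 144.8] bottom [336.5, 122.4] tip [315.0, 147.2] peg [305.4, 158.2] crop 267 99
top bottle_mouth [([163.6, 190.6], 0.9), ([259.0, 228.1], 0.79)]
top bottle_center [([248.4, 252.5], 0.8), ([154.7, 167.7], 0.75)]
top peg []
mouth [166.0, 191.4] bottom [148.3, 136.0] tip [167.9, 197.2] peg [176.4, 223.2] crop 116 146
```

View pics/c3.png

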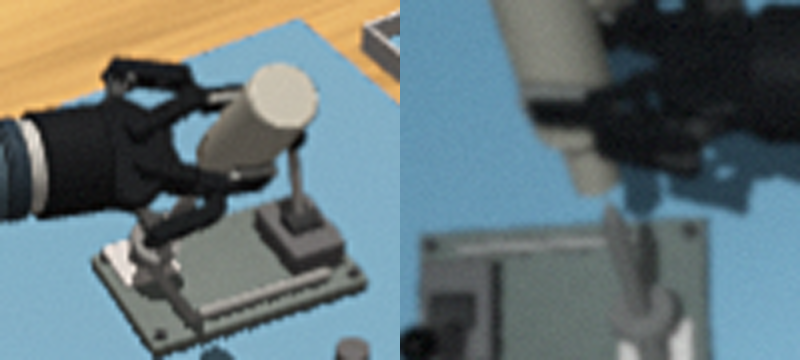

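The bottle hangs over the peg. In the scene crop its bottom is at (337.5,123.5), against (336.5,122.4) predicted. In the top view the neck looks 1–2 px left of the peg's line, so I'll check once more with a model overlay before inserting.

```bash
python3 - <<'E'
from h import *
im=cv2.imread("pics/top1.png");P=camera_params("top");x0,y0,k=130,140,6
c=cv2.resize(im[y0:y0+95,x0:x0+75],None,fx=k,fy=k,interpolation=cv2.INTER_CUBIC)
C=np.array(P["camera_from_world"]);cam=-C[:3,:3].T@C[:3,3]
def edge(r,s0,s1,col,n=12):
    for s in np.linspace(s0,s1,n):
        q=PEG+PD*s; w=np.cross(PD,unit(q-cam)); w=unit(w)
        for sg in (-1,1):
            u=(proj(P,q+sg*r*w)[0]-[x0,y0]+.5)*k; cv2.circle(c,tuple(int(v) for v in u),1,col,-1)
edge(.007,.0,.085,(0,0,255));edge(.014,.12,.155,(0,255,0),6);edge(.025,.17,.285,(255,0,255),20)
for t in np.linspace(0,6.28,40):
    a=unit(np.cross(PD,[0,1,0]));b=np.cross(PD,a)
    for r,s,col in ((.021,0,(0,255,255)),(.014,.12,(0,255,0))):
        u=(proj(P,PEG+PD*s+r*(a*np.cos(t)+b*np.sin(t)))[0]-[x0,y0]+.5)*k; cv2.circle(c,tuple(int(v) for v in u),1,col,-1)
cv2.imwrite("pics/c4.png",c)
E
```

```text
(no output)
```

View pics/c4.png

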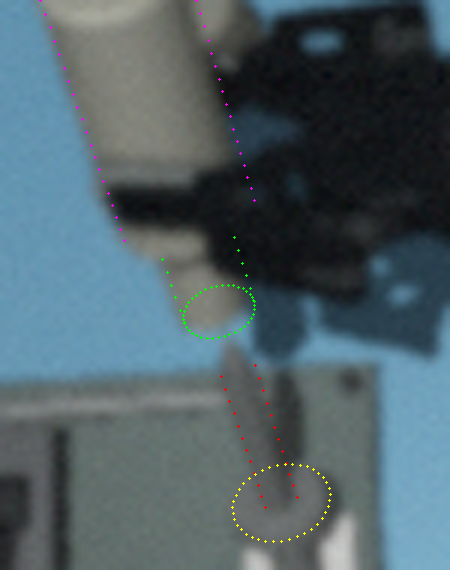

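The peg model fits to within 0.5 px and the bottle body matches too. The neck sits about 1 px (≈2 mm) left, well inside the 7.5 mm clearance at the tip. I'll insert in steps while watching the force.

```bash
python3 - <<'E'
from h import *
off=np.array([0,-.0012,0]); f0=read_ft_force(); lat=np.cross(PD,[1,0,0]); lat=unit(lat); e=np.cross(lat,PD)
for h in [.19,.175,.16,.145,.13,.12,.11,.103,.1,.097,.094,.091,.088,.085,.082]:
    movel(PEG+PD*h+off,QP,speed=.06)
    f=read_ft_force()-f0; ax,fl,fe=f@PD,f@lat,f@e
    print(h,"axial %.1f lat(y) %.1f e(x) %.1f"%(ax,fl,fe),"gap %.4f"%read_finger_gap())
    if ax>6 or np.hypot(fl,fe)>12: break
    off=off+(lat*np.clip(fl*.0003,-.001,.001)+e*np.clip(fe*.0003,-.001,.001))*(np.hypot(fl,fe)>1.5)
print(read_time_s(),off,read_eef_pos())
E
```

```text
0.19 axial -1.0 lat(y) -0.3 e(x) -0.6 gap 0.0492
0.175 axial -0.1 lat(y) -1.2 e(x) 0.6 gap 0.0496
0.16 axial -0.7 lat(y) -0.2 e(x) 0.8 gap 0.0493
0.145 axial -0.2 lat(y) -0.4 e(x) 0.7 gap 0.0498
0.13 axial -0.2 lat(y) -0.4 e(x) -0.5 gap 0.0496
0.12 axial -0.9 lat(y) -0.0 e(x) -0.4 gap 0.0498
0.11 axial 0.3 lat(y) -0.0 e(x) 0.2 gap 0.0498
0.103 axial 0.6 lat(y) -0.0 e(x) 0.6 gap 0.0497
0.1 axial -0.1 lat(y) -0.1 e(x) 0.3 gap 0.0499
0.097 axial -0.6 lat(y) -0.7 e(x) 0.2 gap 0.0493
0.094 axial -0.7 lat(y) -1.0 e(x) 0.4 gap 0.0493
0.091 axial -0.5 lat(y) -0.7 e(x) -0.0 gap 0.0493
0.088 axial 3.2 lat(y) -0.4 e(x) -0.2 gap 0.0495
0.085 axial 7.2 lat(y) -2.4 e(x) -1.4 gap 0.0494
18.7 [ 0.     -0.0012  0.    ] [0.54657789 0.15892709 0.13879344]
```

Axial contact came at h≈0.088, as expected for the rim on the collar. I'll release, retreat and check.

```bash
python3 - <<'E'
from h import *
movel(PEG+PD*.088+[0,-.0012,0],QP,speed=.05)
move_gripper(.085,20); pause(.3)
p0=read_eef_pos(); movel(p0-DD*.15,speed=.15); 
print(read_finger_gap(),read_ft_force(),read_time_s(),read_eef_pos())
cr=[]
for c in ("scene","top"):
    im=read_camera(c); cv2.imwrite(f"pics/{c}2.png",im[:,:,::-1]); P=camera_params(c)
    print(c,[(np.round(d["at"],1).tolist(),round(d["confidence"],2)) for d in tip_of(c,"bottle_center")],[(np.round(d["at"],1).tolist(),round(d["confidence"],2)) for d in tip_of(c,"air_lever_tip")])
    print("pred mouth,center,bottom",proj(P,[PEG,PEG+PD*.0825,PEG+PD*.165]).round(1).tolist())
    x,y=(280,90) if c=="scene" else (105,150)
    cr.append(cv2.resize(im[y:y+90,x:x+100,::-1],(400,360),interpolation=cv2.INTER_CUBIC))
cv2.imwrite("pics/c5.png",np.hstack(cr))
for x in (.42,.45,.5,.55): print(x,[inverse_kinematics([x,.3,z],quat([0,0,-1],[0,1,0])) is not None for z in (.1,.2)])
E
```

```text
0.08507332117828335 [0.3953878  0.18156335 0.12361556] 20.85 [0.51193785 0.014518   0.15093088]
scene [([312.6, 152.7], 0.85), ([152.1, 202.1], 0.83), ([246.0, 163.7], 0.64)] [([342.9, 128.8], 0.65), ([213.8, 214.1], 0.61)]
pred mouth,center,bottom [[305.4, 158.2], [313.2, 149.2], [321.9, 139.2]]
top [([170.0, 200.5], 0.89), ([252.2, 252.3], 0.72), ([369.8, 226.3], 0.62)] [([120.5, 233.1], 0.5)]
pred mouth,center,bottom [[176.4, 223.2], [169.5, 202.0], [161.6, 177.8]]
0.42 [True, True]
0.45 [True, True]
0.5 [True, True]
0.55 [True, True]
```

View pics/c5.png

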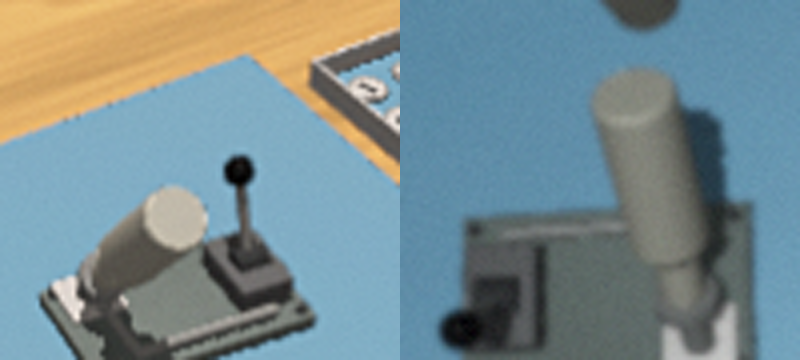

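The bottle is seated neck down on the peg. Its bottom end is at scene (324,145) and the centre is near the predicted pixel. The lever ball is still at scene (339.5,132.5), top (120,232). Next is the lever push.

```bash
python3 - <<'E'
from h import *
u=np.array([np.cos(-.088),np.sin(-.088),0]); Q=quat([0,0,-1],u); ball=np.array([.491,.299,.108])
p=read_eef_pos(); movel(p+[0,0,.15],speed=.2)
s=ball-u*.06; qs=[inverse_kinematics(ball+u*k,quat([0,0,-1],sg*u)) for sg in (1,-1) for k in (-.06,.06)]
print([None if q is None else q.round(2).tolist() for q in qs])
if qs[0] is None or qs[1] is None: Q=quat([0,0,-1],-u)
move_gripper(0); move_ptp(s+[0,0,.13],Q); movel(s,speed=.15); f0=read_ft_force()
for k in list(np.arange(-.04,.03,.01))+list(np.arange(.03,.07,.004)):
    movel(ball+u*k,Q,speed=.1); f=(read_ft_force()-f0)@u; print("%.3f %.1f"%(k,f),end="; ")
    if f<-7: break
print(read_time_s(),read_eef_pos())
for c in ("scene","top"):
    im=read_camera(c); cv2.imwrite(f"pics/{c}3.png",im[:,:,::-1])
    print(c,[(np.round(d["at"],1).tolist(),round(d["confidence"],2)) for d in tip_of(c,"air_lever_tip")])
E
```

```text
[[-1.11, 0.36, 0.48, 2.02, -0.23, 0.81, -2.15], [-0.29, 0.52, -0.33, 1.75, 0.21, 0.91, -2.37], [0.03, 0.48, -0.86, 1.97, 0.47, 0.9, 0.42], [0.05, 0.64, -0.8, 1.74, 0.53, 1.0, 0.54]]
-0.040 -1.1; -0.030 -0.9; -0.020 0.6; -0.010 -0.9; 0.000 0.6; 0.010 -0.6; 0.020 0.7; 0.030 -1.1; 0.030 -0.8; 0.034 -0.0; 0.038 -0.0; 0.042 -0.1; 0.046 -0.1; 0.050 -1.9; 0.054 -9.8; 29.9833 [0.54062515 0.29485898 0.1074363 ]
scene [([353.3, 146.7], 0.42)]
top [([118.9, 205.1], 0.49)]
```

The stop was felt at about 74 mm of ball travel. I'll back off and verify.

```bash
python3 - <<'E'
from h import *
u=np.array([np.cos(-.088),np.sin(-.088),0]); p=read_eef_pos()
movel(p-u*.05,speed=.15); movel(p-u*.05+[0,0,.15],speed=.2); movel([.4,.3,.3],speed=.2); pause(.3)
print(read_time_s(),read_ft_force(),read_joint_vel().round(3).max())
cr=[];o={}
for c in ("scene","top"):
    im=read_camera(c); 
    for k in ("air_lever_tip","bottle_center"): print(c,k,[(np.round(d["at"],1).tolist(),round(d["confidence"],2)) for d in tip_of(c,k)])
    x,y=(280,90) if c=="scene" else (105,150)
    cr.append(cv2.resize(im[y:y+90,x:x+100,::-1],(400,360),interpolation=cv2.INTER_CUBIC))
cv2.imwrite("pics/c6.png",np.hstack(cr))
E
```

```text
32.5417 [-0.33854202 -0.15347289  0.25898257] 0.002
scene air_lever_tip [([345.8, 217.6], 0.71), ([350.7, 146.2], 0.46)]
scene bottle_center [([313.5, 151.1], 0.93), ([149.3, 204.5], 0.77), ([244.6, 165.7], 0.55)]
top air_lever_tip [([119.3, 205.0], 0.66)]
top bottle_center [([250.6, 251.1], 0.92), ([167.0, 200.0], 0.72), ([371.1, 227.6], 0.62)]
```

View pics/c6.png

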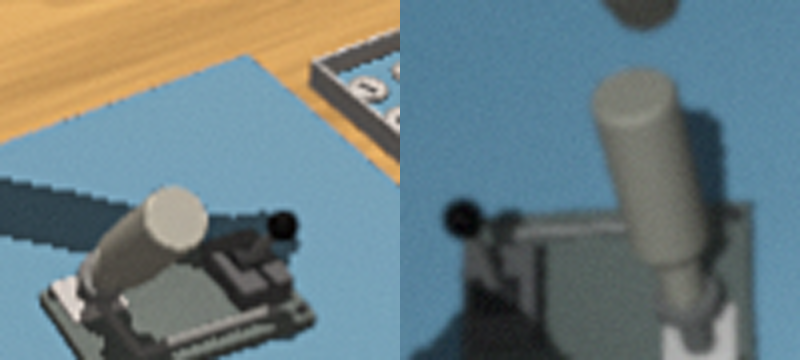

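The ball now stands over the far edge of the plate, at scene (350.7,146.2), top (119.5,205). The bottle hasn't moved on the peg, and the arm is clear.

```bash
python3 - <<'E'
from h import *
print(tri([(camera_params("scene"),(350.7,146.2)),(camera_params("top"),(119.4,204.8))]))
sign_off()
E
```

```text
(array([0.56436855, 0.29219246, 0.10449081]), [np.float64(0.0006010778241170639), np.float64(0.0006010778241170584)])
the job is handed in; nothing more can be done
```

The job is done and handed in at about 33 s of the 61 s allowed; no verdict was reported.

- **Bottle:** I took the open white bottle out of its cradle, turned it neck down and slid it over the peg. Axial contact came at 88 mm of hand height above the collar (about 90 mm expected), with almost no side force. I then let go, and the last picture shows it still seated on the peg.
- **Lever:** I pushed the air lever with closed fingers until I felt its stop at about 10 N. Triangulated afterwards, the ball had moved from x = 0.491 to 0.564 m at about the same height. That is roughly 0.95 rad of travel, so the lever should be fully over.
- **Arm:** It ended clear of everything, at rest, with wrist force readings at noise level.
- **Bystanders:** The arm's path stayed away from the capped bottle, the loupe and the medal case. I did not measure their positions again at the end.

**Checks that disagreed:** Before insertion, the top view put the neck about 2 mm to the left of the peg line while the body lined up. I shifted 1.2 mm to correct it. One network report called the capped bottle the lever ball; I ignored it. I did not read the lever angle directly, only inferred it from the ball's position and the stop force.

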